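# Stand the third-hand post upright on its base plate

## Robot

A 7-joint arm with a two-finger parallel gripper is mounted at the origin on the work surface. World frame = base frame: x ahead of the robot, y to its left, z up, the work surface at z = 0. Lengths are in m, angles in rad, forces in N, time in s.
With the tool pointing down it reaches from about 0.425 to 0.925 m from the base axis. Payload 6.8 kg.
Tool frame: the origin (TCP) lies at the very end of the fingers, on their centre line; the grasp point (between the pads) lies 19 mm behind it; z points along the fingers, x is the direction in which the jaws open and shut, and the axes are right-handed (so a half turn about z gives the same grasp; the last joint's range is limited). The gripper opens to 85 mm and grips with 20 to 120 N. Pads are 22 mm wide; open, the fingers measure 114 mm over their backs; the gripper's body (76 mm by 85 mm) begins 54 mm behind the grasp point. The pads swing forward as they close: fully open they stand 13 mm farther back than shut.
Start: joints at [-1.269, 0.477, 0.022, 1.555, -0.011, 1.109, -0.083], TCP at [0.269, 0.619, 0.209] pointing down, gripper open.
Joint ranges: [-2.96, 2.96], [-0.34, 2.1], [-1.41, 1.46], [0.24, 2.44], [-1.37, 4.51], [0.17, 1.92], [-2.96, 2.96]. Speed limits (rad/s): [2.39, 2.39, 3.14, 3.14, 3.14, 3.14, 3.14].

## Interface

Orientations are given as a rotation vector (axis times angle).
In Python, from bench import get_obs, imaging, hand_in gives the robot as it stands.
- The arm moves only by the tool send_rows, never from a script. Its argument "motion" is a list of rows, each an object with "dp": the shift along the world's x, y, z in m, a list of three; "rot": the turn, a rotation vector about the world's x, y, z in rad, a list of three; "grip": the finger opening in m, from 0 to 0.0854. In form: [{"dp": [dx, dy, dz], "rot": [ax, ay, az], "grip": grip}, ...]. A call has 1 to 20 rows; each row shifts and turns the pose as measured when the row begins; what a row does not reach is not made up. A row lasts 1/8 s, in which the tool goes at most 62.5 mm and 10.7 degrees, less where a joint would pass 70% of its speed; a pose out of reach is approached as far as the arm can. A call is refused whole if a number of a shift passes 0.0625 or a number of a turn 0.188, either way. A call with a gripper value outside its range is refused whole. The fingers move at their own pace and stop on an object; "grip_force" is the grip in N (left out, the last holds). Time passes only in rows, so rows that do not move let the fingers close. It gives the time, the measured TCP pose, the force and the opening at its end, in the units of the state.
- get_obs(): the state, without advancing time (a new reading comes with each control period).
- imaging.grab_frame(name): name is "scene" or "top" or "wrist"; returns a dict with "img" (384x512x3 uint8, red, green, blue), "fx", "fy", "cx", "cy" (pixels), "D" ([k1, k2, p1, p2, k3] as OpenCV has them; the pictures are not rectified), "R" (3x3) and "t" (3): a world point X has camera coordinates R X + t. Camera axes: x right, y down, z forward; pixel columns grow to the right and rows downward; lengths in m; the calibration is good to about 2 mm. A picture is of the moment at which its call begins. There is no depth.
- hand_in(): hands the job in, once; it reports no verdict.
The state is a dict: "clock": time; "joints": joint angles; "qvel": joint speeds; "tau": joint torques, N m; "tcp_pos": TCP position; "orientation": TCP orientation; "contact_force": force on the tool from outside, world axes, zero at the start; "moment": the same for the moment, N m; "grip_width": finger opening in m.
Only numpy, scipy, OpenCV 4.12 (cv2) and the standard library are available. Lean on these libraries where they do the work, as an engineer would, in place of code of your own. Each camera call takes 0.05 s, during which the arm holds its last target. There are 200 camera calls.

## Task

Of the two ball-headed posts lying on the bench, take hold of the one with the orange ball, ease the grip just enough for the heavy foot to swing down as you lift the post clear of the bench, and once it hangs plumb tighten the grip firmly again (60 N or more). Then stand it upright on its brass foot inside the blue rim of the round base plate and let go. Leave the post with the black ball alone.

Things in the scene. Friction and masses are not known exactly. Their poses are not given: they have to be found in the camera images.
- orange_post_ball (a point): Centre of the orange ball (40 mm, rubber skin), head of the post to stand up: 170 mm long, 0.65 kg, foot-heavy. It starts lying flat, ball centre 20 mm up. x axis: along the post, foot to ball (up when it hangs or stands). Hold it by the ball, fingers closing square to the post: at 100 N it hangs askew, sags as the grip eases, and below about 20 N swings nearly plumb; 10 N still carry it.
- orange_post_foot (a point): Centre of the flat end face, on which it stands, of the same post's brass hexagonal foot (40 mm across flats, 46 mm across corners, 45 mm long), 150 mm from the ball's centre along a 12 mm stem. Same axes as the ball. Best eased low: in a light grip (20 N) the foot trails on the bench as the ball is raised and then hangs; let go at once from level high up, the ball can jump out of the fingers.
- seat (a point): Centre of the flat seat of the round base plate (dark steel, 130 mm across, fixed to the bench), at the level on which the foot stands, 8 mm above the bench. A blue rim, 94 mm inside and 122 mm outside, stands 8 mm above the seat; z is up.
- black_post_ball (a point): Centre of the black ball of a second, otherwise alike post lying nearby; it is to be left alone. Same axes as the orange one.
Not all that is in view belongs to the job. Of the things that look like the part that bears seat, the largest one is meant. Leave any pink look-alike of the part that bears orange_post_ball alone.

How it is judged:
On the way:
1. the orange post hangs plumb (within 0.2 rad) from the fingers, its foot clear of the bench, firmly gripped again (the two pads together over 105 N) (angle between orange_post_ball's own x axis and vertical below 0.2 rad and height (world z) of orange_post_foot above 0.025 m and contact force between the fingers and orange_post above 105 N), for 0.2 s.
At the end, for the whole second after the job is handed in: The orange post stands at rest, upright within 0.17 rad (10 degrees), its foot flat on the seat (within 4 mm of its level) and within 28 mm of the seat's centre, released (horizontal distance between orange_post_foot and seat below 0.028 m and z of orange_post_foot in the frame of seat below 0.004 m and angle between orange_post_ball's own x axis and vertical below 0.17 rad and linear speed of orange_post below 0.03 m/s); the robot touches nothing.
It fails at once if the post with the black ball is moved by more than 20 mm (distance of black_post_ball from where it was at the start of the episode above 0.02 m).
It also fails if it takes over 54 s, if anything falls off the work surface, if the arm or the gripper's body presses on something with over 40 N, if the wrist force passes 120 N, or if a joint passes its speed limit or range.

## Working session

There is one attempt and no reset: what is moved stays moved. The work goes in short steps, Python scripts to look and compute and a tool call to move; the robot and the scene stay as the last step left them, time stands still between calls to the robot, and variables do not carry over. Pictures are saved under pics/ and viewed, about 8 in all and at most 12, crops included, and the job is handed in when it is done.

Besides the shell and the picture viewer there is one more tool, called after "Emit:" as name(argument=value, ...) on one line, values as JSON. send_rows: Moves the arm, as the interface text tells. Its arguments: {"type":"object","properties":{"motion":{"type":"array","items":{"type":"object","properties":{"dp":{"type":"array","items":{"type":"number"}},"rot":{"type":"array","items":{"type":"number"}},"grip":{"type":"number"}}}},"grip_force":{"type":"number"}},"required":["motion"]}

```bash
mkdir -p pics
cat > h.py <<'E'
import numpy as np, cv2, pickle
from bench import get_obs, imaging
def grab(n):
    f=imaging.grab_frame(n); f['K']=np.array([[f['fx'],0,f['cx']],[0,f['fy'],f['cy']],[0,0,1.]])
    f['R']=np.array(f['R']);f['t']=np.array(f['t']);f['D']=np.array(f['D'],float);return f
def ray(f,uv):
    p=cv2.undistortPoints(np.array([[uv]],float),f['K'],f['D'])[0,0]
    d=f['R'].T@np.array([p[0],p[1],1]); c=-f['R'].T@f['t']; return c,d/np.linalg.norm(d)
def onz(f,uv,z):
    c,d=ray(f,uv); return c+d*(z-c[2])/d[2]
def proj(f,X):
    return cv2.projectPoints(np.array([X],float),cv2.Rodrigues(f['R'])[0],f['t'],f['K'],f['D'])[0][0,0]
def save(f,n): pickle.dump(f,open(n,'wb'))
def load(n): return pickle.load(open(n,'rb'))
E
python3 - <<'E'
from h import *
a=grab('top');b=grab('scene');save(a,'top.pkl');save(b,'scene.pkl')
cv2.imwrite('pics/top.png',cv2.resize(a['img'][:,:,::-1],None,fx=1.5,fy=1.5,interpolation=2))
cv2.imwrite('pics/scene.png',cv2.resize(b['img'][:,:,::-1],None,fx=1.5,fy=1.5,interpolation=2))
print(get_obs())
for f in(a,b):print(-f['R'].T@f['t'],f['R'][2])
E
```

```text
{'clock': 0.1, 'joints': array([-1.2691121 ,  0.47774572,  0.02237486,  1.55635152, -0.01148439,
        1.10930858, -0.08311598]), 'qvel': array([-0.00165828, -0.00026815,  0.00190475, -0.0035046 ,  0.00068884,
       -0.00018264, -0.00056484]), 'tau': array([ 4.43383513e-03, -5.97759426e+01,  1.61402073e+00, -2.81953311e+01,
        1.29599721e-02,  4.96071676e-03,  2.19864724e-06]), 'tcp_pos': array([0.26873495, 0.61857165, 0.20830509]), 'orientation': array([ 2.62609206e+00,  1.72239964e+00, -2.07175025e-03]), 'contact_force': array([ 0.1923012 ,  0.22916486, -0.65177729]), 'moment': array([ 0.0134443 ,  0.03155964, -0.01032357]), 'grip_width': 0.08551949457834065}
[ 0.41421092 -0.00221778  1.16596375] [ 0.07897944  0.03454145 -0.99627764]
[ 1.13139573 -0.07517477  0.81630452] [-0.64561422  0.07306895 -0.76015999]
```

View pics/top.png

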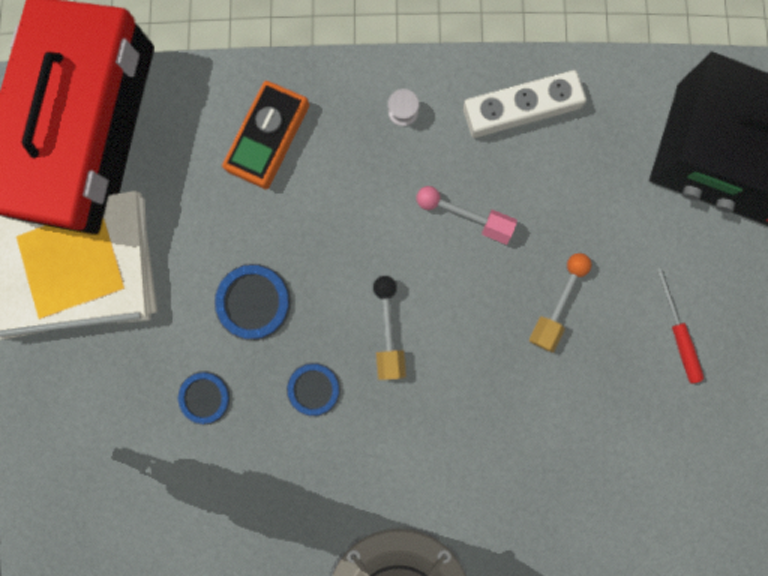

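View pics/scene.png

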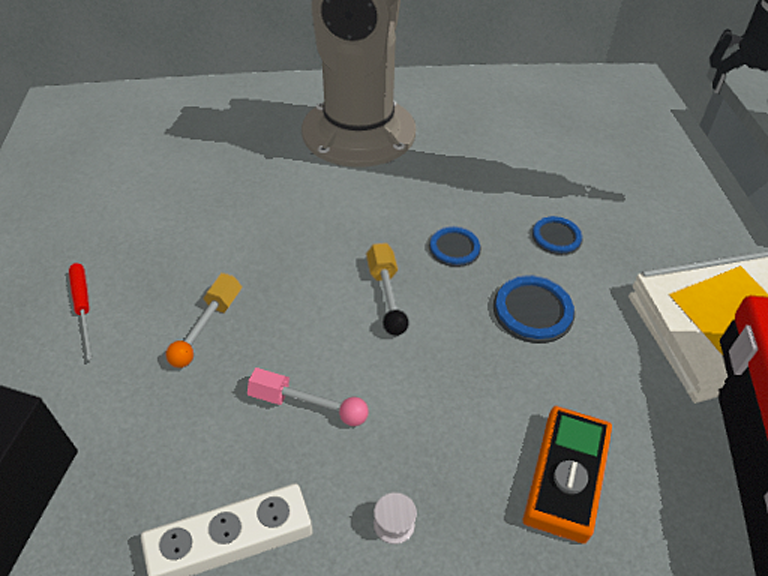

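The top picture (1.5x) shows three posts: orange ball at (579,265) with its brass foot at (547,333), a pink look-alike at (428,198), and the black ball at (385,287). The orange one is the target. There are three blue-rimmed plates at (252,302), (314,389) and (204,397). The first is the largest, so it is the seat. Next I measure both in both cameras and confirm them in one crop.

Run:
```python
from h import *
from scipy.optimize import least_squares
def blob(f,lo,hi,near):
    h=cv2.cvtColor(f['img'],cv2.COLOR_RGB2HSV); m=cv2.inRange(h,lo,hi)
    n,l,s,c=cv2.connectedComponentsWithStats(m)
    i=min([i for i in range(1,n) if s[i,4]>40],key=lambda i:np.hypot(*(c[i]-near)))
    return c[i],(l==i).astype(np.uint8),s[i]
T,S=load('top.pkl'),load('scene.pkl')
P={}
for name,lo,hi,nt,ns in [('ball',(3,170,90),(14,255,255),(386,177),(120,236)),('foot',(15,120,60),(28,255,255),(365,222),(149,195)),('black',(0,0,0),(180,255,38),(257,191),(264,215)),('bfoot',(15,120,60),(28,255,255),(260,243),(254,174))]:
    a,_,sa=blob(T,lo,hi,np.array(nt));b,_,sb=blob(S,lo,hi,np.array(ns))
    r=lambda X:np.r_[proj(T,X)-a,proj(S,X)-b]
    s=least_squares(r,[.5,0,.02]); P[name]=s.x
    print(name,a,sa,b,sb,'tri',s.x.round(4),'res',s.fun.round(2),onz(T,a,.02)[:2].round(4),onz(S,b,.02)[:2].round(4))
for f,n,z in((T,(168,201),.016),(S,(356,205),.016)):
    c,m,s=blob(f,(100,120,50),(125,255,255),np.array(n))
    cn,_=cv2.findContours(m,cv2.RETR_EXTERNAL,cv2.CHAIN_APPROX_NONE);k=max(cn,key=len)[:,0]
    q=np.array([onz(f,p,z)[:2] for p in k.astype(float)])
    e=cv2.fitEllipse((q*1e4).astype(np.float32));print('seat',c,np.array(e[0])/1e4,np.array(e[1])/1e4)
img=T['img'][:,:,::-1]
x=np.hstack([cv2.resize(img[130:280,330:480],(390,390),interpolation=2),cv2.resize(img[130:280,110:260],(390,390),interpolation=2)])
cv2.imwrite('pics/crop.png',x)
```

```text
ball [385.62264151 176.10691824] [379 170  14  14 159] [119.42857143 235.72268908] [111 227  18  18 238] tri [ 0.5519 -0.3015  0.0223] res [-0.01  0.   -0.   -0.  ] [ 0.5521 -0.3021] [ 0.5502 -0.3021]
foot [364.0952381  222.26984127] [353 212  23  22 315] [148.5902965  193.99460916] [136 182  25  26 371] tri [ 0.4381 -0.2437  0.0254] res [-0.16  0.   -0.16 -0.01] [ 0.4382 -0.2453] [ 0.4334 -0.2445]
black [181.10961538  77.80192308] [162  59  37  42 520] [263.36231884 214.7294686 ] [256 207  16  17 207] tri [0.7072 0.0583 0.2618] res [52.77  8.59 42.33 -0.55] [0.8115 0.2102] [0.5161 0.0197]
bfoot [260.13245033 242.7781457 ] [251 234  19  19 302] [253.99709302 173.29069767] [245 162  20  25 344] tri [0.3902 0.0106 0.0247] res [0.19 0.02 0.2  0.  ] [0.3902 0.0111] [0.3858 0.0106]
seat [167.71214018 200.92365457] [0.49587368 0.24250913] [0.12066445 0.12090726]
seat [356.02807018 205.07134503] [0.4980752  0.24205093] [0.12205731 0.12561354]
```

View pics/crop.png

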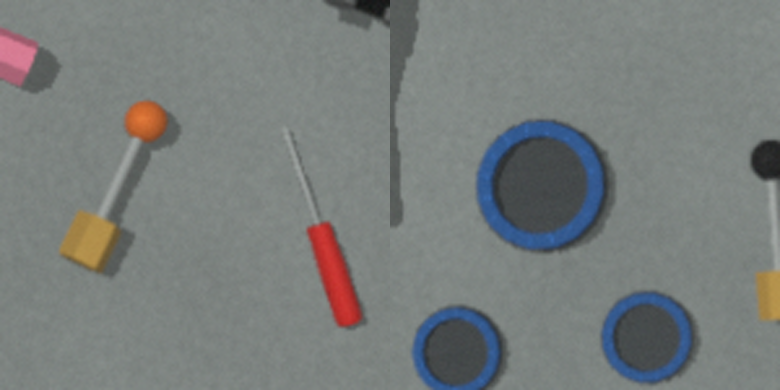

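The crop confirms the choice: orange ball at crop (147,121) with brass foot at (90,240), and the largest blue rim on the right at (541,185). The ball is at about (0.5515,-0.302) and the seat at about (0.497,0.2425). The tool yaw needs about -0.056 rad.

Emit:
send_rows(motion=[{"dp": [0.0216, -0.0456, 0], "rot": [0, 0, -0.056], "grip": 0.0854}, {"dp": [0.0216, -0.0456, 0], "rot": [0, 0, 0], "grip": 0.0854}, {"dp": [0.0216, -0.0456, 0], "rot": [0, 0, 0], "grip": 0.0854}, {"dp": [0.0216, -0.0456, 0], "rot": [0, 0, 0], "grip": 0.0854}, {"dp": [0.0216, -0.0456, 0], "rot": [0, 0, 0], "grip": 0.0854}, {"dp": [0.0216, -0.0456, 0], "rot": [0, 0, 0], "grip": 0.0854}, {"dp": [0.0216, -0.0456, 0], "rot": [0, 0, 0], "grip": 0.0854}, {"dp": [0.0133, -0.05, 0], "rot": [0, 0, 0], "grip": 0.0854}, {"dp": [0.0133, -0.05, 0], "rot": [0, 0, 0], "grip": 0.0854}, {"dp": [0.0133, -0.05, 0], "rot": [0, 0, 0], "grip": 0.0854}, {"dp": [0.0133, -0.05, 0], "rot": [0, 0, 0], "grip": 0.0854}, {"dp": [0.0133, -0.05, 0], "rot": [0, 0, 0], "grip": 0.0854}, {"dp": [0.0133, -0.05, 0], "rot": [0, 0, 0], "grip": 0.0854}])

```text
clock: 1.72
tcp_pos: [0.4992, -0.0187, 0.2043]
orientation: [2.668, 1.658, -0.01]
contact_force: [0.3, -0.3, 0.1]
grip_width: 0.0854
```

Emit:
send_rows(motion=[{"dp": [0.0087, -0.0472, 0], "rot": [0, 0, 0], "grip": 0.0854}, {"dp": [0.0087, -0.0472, 0], "rot": [0, 0, 0], "grip": 0.0854}, {"dp": [0.0087, -0.0472, 0], "rot": [0, 0, 0], "grip": 0.0854}, {"dp": [0.0087, -0.0472, 0], "rot": [0, 0, 0], "grip": 0.0854}, {"dp": [0.0087, -0.0472, 0], "rot": [0, 0, 0], "grip": 0.0854}, {"dp": [0.0087, -0.0472, 0], "rot": [0, 0, 0], "grip": 0.0854}, {"dp": [0, 0, 0], "rot": [0, 0, 0], "grip": 0.0854}])

```text
clock: 2.6
tcp_pos: [0.5499, -0.3153, 0.2024]
orientation: [2.672, 1.652, -0.015]
contact_force: [0.1, -0.5, -0.2]
grip_width: 0.0856
```

Run:
```python
from h import *
from scipy.spatial.transform import Rotation as R
f=grab('wrist');save(f,'w.pkl');o=get_obs()
h=cv2.cvtColor(f['img'],cv2.COLOR_RGB2HSV)
for lo,hi in (((3,170,90),(14,255,255)),((15,120,60),(28,255,255))):
    m=cv2.inRange(h,lo,hi);n,l,s,c=cv2.connectedComponentsWithStats(m)
    for i in range(1,n):
        if s[i,4]>100: print(c[i],s[i],onz(f,c[i],.02))
print(o['tcp_pos'],R.from_rotvec(o['orientation']).as_matrix())
cv2.imwrite('pics/w.png',f['img'][:,:,::-1])
```

```text
[264.28608247 158.65850515] [249 144  32  31 776] [ 0.55025642 -0.30225041  0.02      ]
[265.65512334  40.51850095] [ 244   15   44   52 2108] [ 0.43378335 -0.24382954  0.02      ]
[ 0.55028211 -0.3126065   0.20213895] [[ 0.44479052  0.89559723 -0.00818521]
 [ 0.89561146 -0.44482618 -0.00312817]
 [-0.00644258 -0.00593938 -0.99996161]]
```

View pics/w.png

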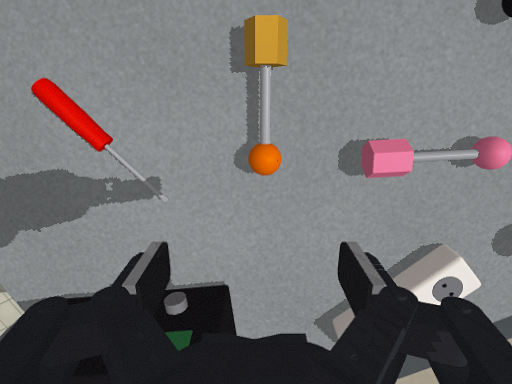

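Emit:
send_rows(motion=[{"dp": [0.0005, 0.0105, -0.02], "rot": [0, 0, 0], "grip": 0.0854}, {"dp": [0, 0, -0.04], "rot": [0, 0, 0], "grip": 0.0854}, {"dp": [0, 0, -0.04], "rot": [0, 0, 0], "grip": 0.0854}, {"dp": [0, 0, -0.04], "rot": [0, 0, 0], "grip": 0.0854}, {"dp": [0, 0, -0.03], "rot": [0, 0, 0], "grip": 0.0854}, {"dp": [0, 0, 0], "rot": [0, 0, 0], "grip": 0.0854}])

```text
clock: 3.4
tcp_pos: [0.552, -0.2898, 0.0271]
orientation: [-2.654, -1.666, 0.007]
contact_force: [-0.3, 0.0, 1.3]
grip_width: 0.0852
```

Emit:
send_rows(motion=[{"dp": [-0.001, -0.012, 0], "rot": [0, 0, -0.015], "grip": 0.0854}, {"dp": [0, 0, 0], "rot": [0, 0, 0], "grip": 0.0854}, {"dp": [0, 0, -0.012], "rot": [0, 0, 0], "grip": 0.0854}, {"dp": [0, 0, -0.008], "rot": [0, 0, 0], "grip": 0.0854}, {"dp": [0, 0, 0], "rot": [0, 0, 0], "grip": 0.0854}])

```text
clock: 4.03
tcp_pos: [0.5537, -0.3027, 0.0101]
orientation: [-2.671, -1.649, 0.0]
contact_force: [0.7, 0.5, -0.4]
grip_width: 0.0849
```

Emit:
send_rows(motion=[{"dp": [-0.003, 0, -0.006], "rot": [0, 0, 0], "grip": 0.0854}, {"dp": [0, 0, 0], "rot": [0, 0, 0], "grip": 0.06}, {"dp": [0, 0, 0], "rot": [0, 0, 0], "grip": 0.03}, {"dp": [0, 0, 0], "rot": [0, 0, 0], "grip": 0.03}, {"dp": [0, 0, 0], "rot": [0, 0, 0], "grip": 0.03}, {"dp": [0, 0, 0], "rot": [0, 0, 0], "grip": 0.03}], grip_force=40)

```text
clock: 4.78
tcp_pos: [0.5504, -0.3027, 0.0041]
orientation: [-2.67, -1.649, 0.0]
contact_force: [-0.7, 0.7, -0.4]
grip_width: 0.0332
```

Emit:
send_rows(motion=[{"dp": [0, 0, 0], "rot": [0, 0, 0], "grip": 0.02}, {"dp": [0, 0, 0], "rot": [0, 0, 0], "grip": 0.02}, {"dp": [0, 0, 0], "rot": [0, 0, 0], "grip": 0.02}])

```text
clock: 5.15
tcp_pos: [0.5503, -0.3027, 0.004]
orientation: [-2.67, -1.649, 0.001]
contact_force: [0.1, 0.1, 0.4]
grip_width: 0.0328
```

Run:
```python
from h import *
f=grab('wrist');s=grab('scene');t=grab('top')
cv2.imwrite('pics/g.png',np.hstack([cv2.resize(f['img'],(400,300)),cv2.resize(s['img'][150:300,30:230],(400,300))])[:,:,::-1])
```

```text
(no output)
```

View pics/g.png

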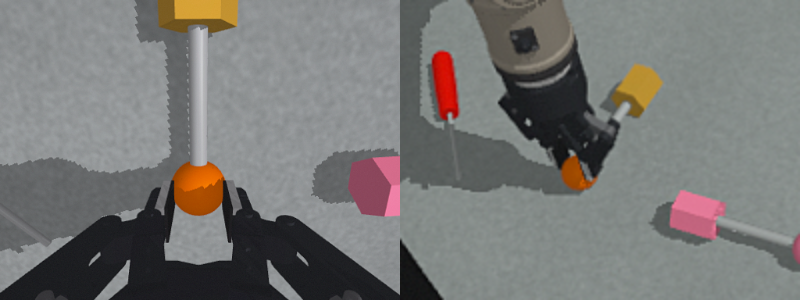

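Run:
```python
from h import *
from scipy.spatial.transform import Rotation as R
f=grab('wrist');o=get_obs();M=R.from_rotvec(o['orientation']).as_matrix();p=o['tcp_pos'];print(p,o['grip_width'])
g=p-M[:,2]*.019
print('TCP px',proj(f,p),'grasp px',proj(f,g),'pads',proj(f,g+M[:,0]*.02),proj(f,g-M[:,0]*.02))
h=cv2.cvtColor(f['img'],cv2.COLOR_RGB2HSV);m=cv2.inRange(h,(3,170,60),(14,255,255));n,l,s,c=cv2.connectedComponentsWithStats(m)
i=1+s[1:,4].argmax();print('ball',c[i],s[i],onz(f,c[i],.02),'cam',-f['R'].T@f['t'])
(x,y),r=cv2.minEnclosingCircle(np.argwhere(l==i)[:,::-1].astype(np.float32));print(x,y,r,onz(f,(x,y),.02))
cv2.imwrite('pics/w2.png',cv2.resize(f['img'][180:340,150:360,::-1],None,fx=3.5,fy=3.5,interpolation=2))
```

```text
[ 0.55037256 -0.30267287  0.00407476] 0.032781045475720756
TCP px [252.60809641 227.2746409 ] grasp px [252.45419365 241.93131977] pads [288.11079614 241.92136912] [216.81014625 241.90394043]
ball [253.64564059 241.21586768] [ 221  207   67   69 3567] [ 0.55176695 -0.30265435  0.02      ] cam [ 0.48064835 -0.26700515  0.17015445]
253.742431640625 240.0 35.37480163574219 [ 0.55109956 -0.30225757  0.02      ]
```

View pics/w2.png

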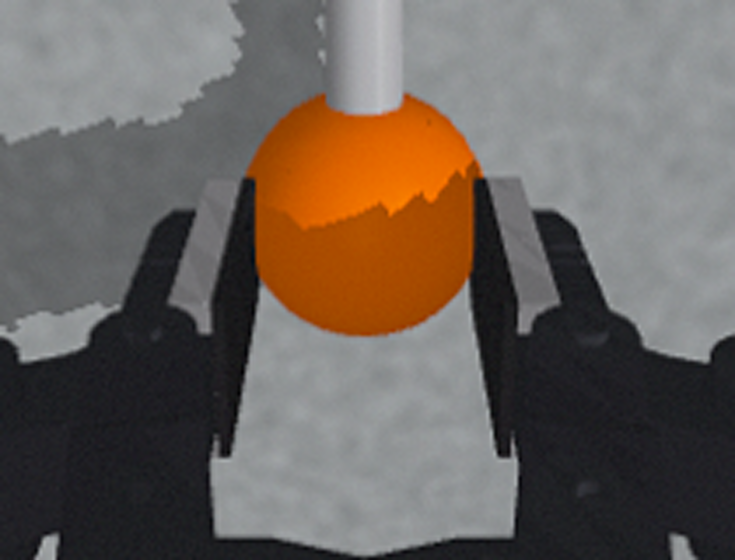

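The pads grip the ball at its centre and square to the post. The opening reads 33 mm because the skin yields. Now I ease to 20 N and raise slowly.

Emit:
send_rows(motion=[{"dp": [0, 0, 0], "rot": [0, 0, 0], "grip": 0.02}, {"dp": [0, 0, 0.008], "rot": [0, 0, 0], "grip": 0.02}, {"dp": [0, 0, 0.008], "rot": [0, 0, 0], "grip": 0.02}, {"dp": [0, 0, 0.008], "rot": [0, 0, 0], "grip": 0.02}, {"dp": [0, 0, 0.008], "rot": [0, 0, 0], "grip": 0.02}, {"dp": [0, 0, 0.008], "rot": [0, 0, 0], "grip": 0.02}, {"dp": [0, 0, 0.008], "rot": [0, 0, 0], "grip": 0.02}, {"dp": [0, 0, 0.008], "rot": [0, 0, 0], "grip": 0.02}, {"dp": [0, 0, 0.008], "rot": [0, 0, 0], "grip": 0.02}, {"dp": [0, 0, 0.008], "rot": [0, 0, 0], "grip": 0.02}, {"dp": [0, 0, 0.008], "rot": [0, 0, 0], "grip": 0.02}], grip_force=20)

```text
clock: 6.72
tcp_pos: [0.5504, -0.3026, 0.0901]
orientation: [-2.671, -1.649, -0.0]
contact_force: [-0.0, -0.1, 0.2]
grip_width: 0.0202
```

Run:
```python
from h import *
f=grab('wrist');s=grab('scene');t=grab('top');save(t,'top2.pkl');save(s,'scene2.pkl')
cv2.imwrite('pics/g2.png',np.hstack([cv2.resize(f['img'],(400,300)),cv2.resize(s['img'][150:300,30:230],(400,300))])[:,:,::-1])
print(get_obs()['contact_force'])
```

```text
[-0.46834906  0.71506445  1.05913666]
```

View pics/g2.png

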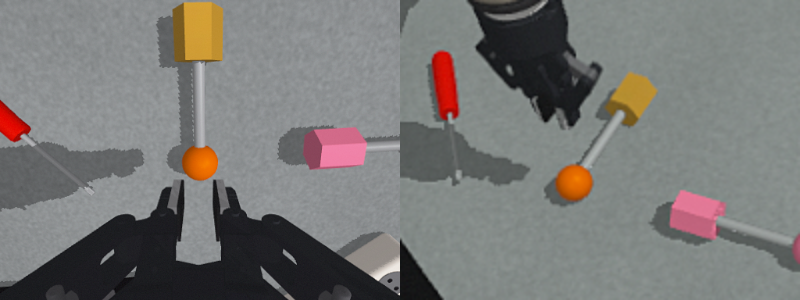

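The ball slipped out of the light grip because it sat too near the fingertips. In the picture the ball and post lie flat again, about where they were, with the empty fingers above. I re-measure and will grip deeper.

```bash
cat >> h.py <<'E'
def ballpx(f):
    h=cv2.cvtColor(f['img'],cv2.COLOR_RGB2HSV);m=cv2.inRange(h,(3,170,60),(14,255,255));n,l,s,c=cv2.connectedComponentsWithStats(m)
    return n,l,s,c
E
python3 - <<'E'
from h import *
f=grab('wrist');h=cv2.cvtColor(f['img'],cv2.COLOR_RGB2HSV)
for lo,hi in (((3,170,60),(14,255,255)),((15,120,60),(28,255,255))):
    n,l,s,c=cv2.connectedComponentsWithStats(cv2.inRange(h,lo,hi));i=1+s[1:,4].argmax();print(c[i],s[i],onz(f,c[i],.02))
print(get_obs()['tcp_pos'])
E
```

```text
[254.9830163  208.10665761] [ 233  187   46   44 1472] [ 0.56458696 -0.30763879  0.02      ]
[253.13125     40.65431034] [ 221    2   65   78 4640] [ 0.44625943 -0.24997204  0.02      ]
[ 0.55012634 -0.30238836  0.08933078]
```

Emit:
send_rows(motion=[{"dp": [0, 0, 0], "rot": [0, 0, 0], "grip": 0.0854}, {"dp": [0, 0, 0], "rot": [0, 0, 0], "grip": 0.0854}, {"dp": [0, 0, 0], "rot": [0, 0, 0], "grip": 0.0854}, {"dp": [0, 0, 0], "rot": [0, 0, 0], "grip": 0.0854}, {"dp": [0, 0, 0], "rot": [0, 0, 0], "grip": 0.0854}])

```text
clock: 7.55
tcp_pos: [0.5493, -0.302, 0.088]
orientation: [-2.669, -1.647, 0.002]
contact_force: [-0.0, 1.2, 0.7]
grip_width: 0.0851
```

Emit:
send_rows(motion=[{"dp": [0.015, -0.0055, 0], "rot": [0, 0, 0], "grip": 0.0854}, {"dp": [0, 0, 0], "rot": [0, 0, 0], "grip": 0.0854}, {"dp": [0, 0, -0.03], "rot": [0, 0, 0], "grip": 0.0854}, {"dp": [0, 0, -0.025], "rot": [0, 0, 0], "grip": 0.0854}, {"dp": [0, 0, -0.015], "rot": [0, 0, 0], "grip": 0.0854}, {"dp": [0, 0, 0], "rot": [0, 0, 0], "grip": 0.0854}])

```text
clock: 8.3
tcp_pos: [0.5629, -0.3073, 0.0168]
orientation: [-2.669, -1.647, 0.003]
contact_force: [0.3, -0.4, 0.1]
grip_width: 0.0853
```

Emit:
send_rows(motion=[{"dp": [0.0015, 0, -0.01], "rot": [0, 0, 0], "grip": 0.0854}, {"dp": [0, 0, -0.006], "rot": [0, 0, 0], "grip": 0.0854}, {"dp": [0, 0, -0.002], "rot": [0, 0, 0], "grip": 0.0854}, {"dp": [0, 0, 0], "rot": [0, 0, 0], "grip": 0.0854}])

```text
clock: 8.8
tcp_pos: [0.5657, -0.3081, -0.0003]
orientation: [-2.671, -1.648, -0.0]
contact_force: [0.7, 0.3, -0.2]
grip_width: 0.0854
```

Run:
```python
from h import *
f=grab('wrist');n,l,s,c=ballpx(f);i=1+s[1:,4].argmax();print(c[i],s[i],onz(f,c[i],.02));print(get_obs()['tcp_pos'],get_obs()['contact_force'])
```

```text
[252.86454806 242.29643136] [ 218  207   72   71 3839] [ 0.56543603 -0.30770984  0.02      ]
[ 5.65802739e-01 -3.08148618e-01 -2.00544027e-04] [0.76809936 0.54288254 0.10492932]
```

Emit:
send_rows(motion=[{"dp": [0, 0, -0.003], "rot": [0, 0, 0], "grip": 0.0854}, {"dp": [0, 0, 0], "rot": [0, 0, 0], "grip": 0.06}, {"dp": [0, 0, 0], "rot": [0, 0, 0], "grip": 0.0}, {"dp": [0, 0, 0], "rot": [0, 0, 0], "grip": 0.0}, {"dp": [0, 0, 0], "rot": [0, 0, 0], "grip": 0.0}, {"dp": [0, 0, 0], "rot": [0, 0, 0], "grip": 0.0}, {"dp": [0, 0, 0], "rot": [0, 0, 0], "grip": 0.0}], grip_force=60)

```text
clock: 9.72
tcp_pos: [0.5662, -0.3083, -0.0021]
orientation: [-2.672, -1.649, -0.002]
contact_force: [0.0, 0.2, 0.5]
grip_width: 0.036
```

The opening is now 36 mm at 60 N, so the grip is deeper on the ball. I ease to 20 N and start slowly.

Emit:
send_rows(motion=[{"dp": [0, 0, 0], "rot": [0, 0, 0], "grip": 0.0}, {"dp": [0, 0, 0], "rot": [0, 0, 0], "grip": 0.0}, {"dp": [0, 0, 0.003], "rot": [0, 0, 0], "grip": 0.0}, {"dp": [0, 0, 0.005], "rot": [0, 0, 0], "grip": 0.0}, {"dp": [0, 0, 0.006], "rot": [0, 0, 0], "grip": 0.0}], grip_force=20)

```text
clock: 10.35
tcp_pos: [0.564, -0.3074, 0.0109]
orientation: [-2.669, -1.646, 0.003]
contact_force: [-2.1, 0.2, -3.4]
grip_width: 0.036
```

Run:
```python
from h import *
f=grab('wrist');n,l,s,c=ballpx(f);i=1+s[1:,4].argmax();print(c[i],s[i]);print(get_obs()['tcp_pos'],get_obs()['contact_force'],get_obs()['grip_width'])
```

```text
[253.31184446 243.48733691] [ 219  208   70   72 3909]
[ 0.56441937 -0.30762818  0.01171838] [-1.60066993 -0.01727628 -2.9309094 ] 0.03574814808921212
```

Emit:
send_rows(motion=[{"dp": [0, 0, 0.007], "rot": [0, 0, 0], "grip": 0.0}, {"dp": [0, 0, 0.007], "rot": [0, 0, 0], "grip": 0.0}, {"dp": [0, 0, 0.007], "rot": [0, 0, 0], "grip": 0.0}, {"dp": [0, 0, 0.007], "rot": [0, 0, 0], "grip": 0.0}, {"dp": [0, 0, 0.007], "rot": [0, 0, 0], "grip": 0.0}, {"dp": [0, 0, 0.007], "rot": [0, 0, 0], "grip": 0.0}, {"dp": [0, 0, 0.007], "rot": [0, 0, 0], "grip": 0.0}, {"dp": [0, 0, 0.007], "rot": [0, 0, 0], "grip": 0.0}, {"dp": [0, 0, 0.007], "rot": [0, 0, 0], "grip": 0.0}, {"dp": [0, 0, 0.007], "rot": [0, 0, 0], "grip": 0.0}])

```text
clock: 11.65
tcp_pos: [0.5636, -0.3071, 0.0862]
orientation: [-2.668, -1.646, 0.003]
contact_force: [-1.5, 0.5, -3.7]
grip_width: 0.0353
```

Run:
```python
from h import *
f=grab('wrist');n,l,s,c=ballpx(f);i=1+s[1:,4].argmax();print(c[i],s[i]);print(get_obs()['tcp_pos'],get_obs()['contact_force'],get_obs()['grip_width'])
```

```text
[253.6436722  246.58843361] [ 221  212   67   71 3856]
[ 0.56419141 -0.30744698  0.0872565 ] [-1.54042389  0.50645691 -2.48152325] 0.03522752084227093
```

Emit:
send_rows(motion=[{"dp": [0, 0, 0.007], "rot": [0, 0, 0], "grip": 0.0}, {"dp": [0, 0, 0.007], "rot": [0, 0, 0], "grip": 0.0}, {"dp": [0, 0, 0.007], "rot": [0, 0, 0], "grip": 0.0}, {"dp": [0, 0, 0.007], "rot": [0, 0, 0], "grip": 0.0}, {"dp": [0, 0, 0.007], "rot": [0, 0, 0], "grip": 0.0}, {"dp": [0, 0, 0.007], "rot": [0, 0, 0], "grip": 0.0}, {"dp": [0, 0, 0.007], "rot": [0, 0, 0], "grip": 0.0}, {"dp": [0, 0, 0.007], "rot": [0, 0, 0], "grip": 0.0}, {"dp": [0, 0, 0.007], "rot": [0, 0, 0], "grip": 0.0}, {"dp": [0, 0, 0.007], "rot": [0, 0, 0], "grip": 0.0}, {"dp": [0, 0, 0.007], "rot": [0, 0, 0], "grip": 0.0}, {"dp": [0, 0, 0.007], "rot": [0, 0, 0], "grip": 0.0}, {"dp": [0, 0, 0.007], "rot": [0, 0, 0], "grip": 0.0}, {"dp": [0, 0, 0.007], "rot": [0, 0, 0], "grip": 0.0}, {"dp": [0, 0, 0.007], "rot": [0, 0, 0], "grip": 0.0}, {"dp": [0, 0, 0.007], "rot": [0, 0, 0], "grip": 0.0}, {"dp": [0, 0, 0], "rot": [0, 0, 0], "grip": 0.0}, {"dp": [0, 0, 0], "rot": [0, 0, 0], "grip": 0.0}])

```text
clock: 13.95
tcp_pos: [0.5665, -0.3087, 0.2096]
orientation: [2.674, 1.649, 0.004]
contact_force: [0.0, -0.2, -0.2]
grip_width: -0.0001
```

```bash
cat > tilt.py <<'E'
from h import *
from scipy.optimize import least_squares
def pts(f):
    h=cv2.cvtColor(f['img'],cv2.COLOR_RGB2HSV);o={}
    for k,lo,hi in (('b',(3,170,60),(14,255,255)),('f',(15,120,40),(28,255,255))):
        n,l,s,c=cv2.connectedComponentsWithStats(cv2.inRange(h,lo,hi));o[k]=[(c[i],s[i]) for i in range(1,n) if s[i,4]>80]
    return o
o=get_obs();print(o['clock'],o['tcp_pos'],o['contact_force'],o['grip_width'])
F={n:grab(n) for n in('wrist','scene','top')}
for n in F:
    for k,v in pts(F[n]).items():
        for c,s in v: print(n,k,c.round(1),s)
save(F,'F.pkl')
E
python3 tilt.py
python3 - <<'E'
from h import *
F=load('F.pkl')
cv2.imwrite('pics/h1.png',np.hstack([cv2.resize(F['wrist']['img'],(400,300)),cv2.resize(F['scene']['img'][90:300,0:280],(400,300))])[:,:,::-1])
E
```

```text
13.95 [ 0.56652616 -0.30873304  0.20961696] [ 0.02076381 -0.17815741 -0.15357311] -0.00013619528692399583
wrist b [256.2 215.5] [242 201  30  30 623]
wrist f [252.2 115.5] [ 232   95   40   43 1575]
scene b [ 99.  269.1] [ 90 260  19  19 272]
scene b [375.2 324.7] [ 349  271   59   91 1305]
scene f [254.  173.3] [245 162  20  25 344]
scene f [477.9 200.6] [ 446  177   66   60 1606]
scene f [128.8 222.6] [115 210  27  28 416]
top b [179.6  93.1] [149  54  57  71 712]
top b [396.4 143.8] [392 137  11  14  95]
top f [ 45.2 177.5] [  11  145   72   67 3083]
top f [379.2 189.2] [369 179  21  22 321]
top f [260.1 242.9] [251 234  19  19 305]
```

View pics/h1.png

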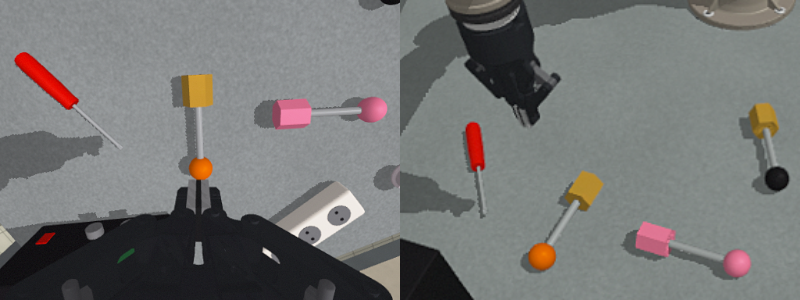

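The post was held for the first 10 cm, then dropped. In the picture it lies flat with the ball further out at wrist (200,168), and the black post is undisturbed at the far right. Raising straight up makes the foot drag and pull the ball out of the pads. Next time I raise the ball on an arc over the resting foot, with about 40 N. First I re-measure.

Run:
```python
from h import *
from scipy.optimize import least_squares
F=load('F.pkl');T,S,W=F['top'],F['scene'],F['wrist'];T0=load('top.pkl')
b=onz(W,(256.2,215.5),.02);g=onz(W,(252.2,115.5),.02);print('wrist',b,g)
print('scene',onz(S,(99,269.1),.02),onz(S,(128.8,222.6),.02),'top foot',onz(T,(379.2,189.2),.02))
u=(b-g)[:2];print('yaw post',np.degrees(np.arctan2(u[1],u[0])))
for z in(0,.1,.15): print('box corners',z,onz(T0,(433.5,121),z),onz(T0,(475,36),z), onz(T0,(512,150),z), onz(load('scene.pkl'),(51,301),z))
```

```text
wrist [ 0.63396283 -0.33793535  0.02      ] [ 0.51716503 -0.28487137  0.02      ]
scene [ 0.63315799 -0.33729848  0.02      ] [ 0.51531908 -0.28433396  0.02      ] top foot [ 0.51962282 -0.28497067  0.02      ]
yaw post -24.433412874768994
box corners 0 [ 0.69660423 -0.43793783  0.        ] [ 0.93045953 -0.56816864  0.        ] [ 6.21016919e-01 -6.46319448e-01 -2.22044605e-16] [ 0.69144065 -0.43605259  0.        ]
box corners 0.1 [ 0.6723845  -0.40056788  0.1       ] [ 0.88618297 -0.51962932  0.1       ] [ 0.60328    -0.59107745  0.1       ] [ 0.7453366  -0.39184387  0.1       ]
box corners 0.15 [ 0.66027463 -0.38188291  0.15      ] [ 0.86404469 -0.49535966  0.15      ] [ 0.59441155 -0.56345645  0.15      ] [ 0.77228457 -0.36973951  0.15      ]
```

Emit:
send_rows(motion=[{"dp": [0.025, -0.012, -0.01], "rot": [0, 0, 0], "grip": 0.0854}, {"dp": [0.015, -0.008, -0.01], "rot": [0, 0, 0], "grip": 0.0854}, {"dp": [0, 0, -0.01], "rot": [0, 0, 0], "grip": 0.0854}, {"dp": [0, 0, 0], "rot": [0, 0, 0], "grip": 0.0854}, {"dp": [0, 0, 0], "rot": [0, 0, 0], "grip": 0.0854}])

```text
clock: 14.72
tcp_pos: [0.6057, -0.3288, 0.1772]
orientation: [-2.672, -1.647, -0.001]
contact_force: [0.7, 0.2, -0.3]
grip_width: 0.0855
```

Emit:
send_rows(motion=[{"dp": [0.028, -0.009, -0.03], "rot": [0, 0, 0.04], "grip": 0.0854}, {"dp": [0, 0, -0.045], "rot": [0, 0, 0], "grip": 0.0854}, {"dp": [0, 0, -0.045], "rot": [0, 0, 0], "grip": 0.0854}, {"dp": [0, 0, -0.025], "rot": [0, 0, 0], "grip": 0.0854}, {"dp": [0, 0, 0], "rot": [0, 0, 0], "grip": 0.0854}, {"dp": [0, 0, 0], "rot": [0, 0, 0], "grip": 0.0854}])

```text
clock: 15.48
tcp_pos: [0.6354, -0.3386, 0.0344]
orientation: [2.637, 1.701, 0.009]
contact_force: [0.0, 0.5, 0.8]
grip_width: 0.0854
```

```bash
cat > wb.py <<'E'
from h import *
f=grab('wrist');h=cv2.cvtColor(f['img'],cv2.COLOR_RGB2HSV);o=get_obs()
for lo,hi in (((3,170,60),(14,255,255)),((15,120,60),(28,255,255))):
    n,l,s,c=cv2.connectedComponentsWithStats(cv2.inRange(h,lo,hi))
    if n>1: i=1+s[1:,4].argmax();print(c[i].round(1),s[i],onz(f,c[i],.02).round(4))
print(o['clock'],o['tcp_pos'],np.degrees(2*np.arctan(o['orientation'][1]/o['orientation'][0])),o['contact_force'],o['grip_width'])
E
python3 wb.py
```

```text
[253.2 215.7] [ 224  187   60   58 2658] [ 0.6343 -0.3376  0.02  ]
[253.1  20.5] [ 211    0   85   46 3545] [ 0.5285 -0.2897  0.02  ]
15.525 [ 0.63541153 -0.33849783  0.03451278] 65.64520208425976 [-0.05491145 -0.3031513   0.00555222] 0.08532037838171848
```

Emit:
send_rows(motion=[{"dp": [-0.001, 0.001, -0.02], "rot": [0, 0, 0], "grip": 0.0854}, {"dp": [0, 0, -0.01], "rot": [0, 0, 0], "grip": 0.0854}, {"dp": [0, 0, -0.005], "rot": [0, 0, 0], "grip": 0.0854}, {"dp": [0, 0, 0], "rot": [0, 0, 0], "grip": 0.0854}])

```text
clock: 16.02
tcp_pos: [0.6355, -0.3379, -0.0005]
orientation: [2.635, 1.7, 0.012]
contact_force: [-0.1, 0.6, 0.4]
grip_width: 0.0854
```

```bash
python3 wb.py
```

```text
[252.1 242.5] [ 217  207   72   71 3895] [ 0.6349 -0.3378  0.02  ]
[251.6  14.8] [ 199    0  107   35 3183] [ 0.5329 -0.2917  0.02  ]
16.075 [ 6.35738118e-01 -3.37989227e-01 -1.88574721e-04] 65.65602563658163 [ 0.43298975 -0.53688993  0.52022187] 0.08538452761993892
```

Emit:
send_rows(motion=[{"dp": [-0.001, 0, -0.004], "rot": [0, 0, 0], "grip": 0.0854}, {"dp": [0, 0, 0], "rot": [0, 0, 0], "grip": 0.05}, {"dp": [0, 0, 0], "rot": [0, 0, 0], "grip": 0.0}, {"dp": [0, 0, 0], "rot": [0, 0, 0], "grip": 0.0}, {"dp": [0, 0, 0], "rot": [0, 0, 0], "grip": 0.0}, {"dp": [0, 0, 0], "rot": [0, 0, 0], "grip": 0.0}, {"dp": [0, 0, 0], "rot": [0, 0, 0], "grip": 0.0}], grip_force=60)

```text
clock: 16.95
tcp_pos: [0.6352, -0.3385, -0.003]
orientation: [2.633, 1.699, 0.014]
contact_force: [-0.8, -0.2, 0.7]
grip_width: 0.0364
```

Now the arc: from the grip at 40 N, the ball is raised around the foot edge, which stays on the bench.

Emit:
send_rows(motion=[{"dp": [0, 0, 0], "rot": [0, 0, 0], "grip": 0.0}, {"dp": [-0.001, 0.0005, 0.006], "rot": [0, 0, 0], "grip": 0.0}, {"dp": [-0.0025, 0.001, 0.01], "rot": [0, 0, 0], "grip": 0.0}, {"dp": [-0.003, 0.0015, 0.01], "rot": [0, 0, 0], "grip": 0.0}, {"dp": [-0.0045, 0.002, 0.012], "rot": [0, 0, 0], "grip": 0.0}, {"dp": [-0.005, 0.002, 0.012], "rot": [0, 0, 0], "grip": 0.0}, {"dp": [0, 0, 0], "rot": [0, 0, 0], "grip": 0.0}], grip_force=40)

```text
clock: 17.82
tcp_pos: [0.6178, -0.3301, 0.0501]
orientation: [2.634, 1.699, 0.015]
contact_force: [1.1, 0.1, -2.4]
grip_width: 0.0361
```

```bash
python3 wb.py
```

```text
[253.7 250.3] [ 219  216   70   71 4095] [ 0.6491 -0.3434  0.02  ]
[249.6  34.2] [ 210    0   81   78 5506] [ 0.514  -0.2849  0.02  ]
17.875 [ 0.61805598 -0.33013446  0.0496632 ] 65.6586949882384 [ 1.38355338  0.43745353 -2.53832189] 0.035726617389140014
```

The ball has crept about 5 mm outward in the pads while turning. I lower it back along the arc and regrasp centred. Then I use a firm grip, let it sag, and tilt the tool for the rest.

Emit:
send_rows(motion=[{"dp": [0.006, -0.0025, -0.015], "rot": [0, 0, 0], "grip": 0.0}, {"dp": [0.005, -0.002, -0.015], "rot": [0, 0, 0], "grip": 0.0}, {"dp": [0.003, -0.001, -0.01], "rot": [0, 0, 0], "grip": 0.0}, {"dp": [0, 0, -0.005], "rot": [0, 0, 0], "grip": 0.0}, {"dp": [0, 0, 0], "rot": [0, 0, 0], "grip": 0.0854}, {"dp": [0, 0, 0], "rot": [0, 0, 0], "grip": 0.0854}, {"dp": [0, 0, 0], "rot": [0, 0, 0], "grip": 0.0854}, {"dp": [0, 0, 0], "rot": [0, 0, 0], "grip": 0.0854}])

```text
clock: 18.88
tcp_pos: [0.633, -0.3368, 0.0009]
orientation: [2.633, 1.7, 0.013]
contact_force: [-1.0, -0.2, 0.8]
grip_width: 0.0853
```

```bash
python3 wb.py
```

```text
[254.6 249.8] [ 220  215   70   70 3820] [ 0.6379 -0.3378  0.02  ]
[248.9  21.1] [ 196    0  107   48 4498] [ 0.5319 -0.2927  0.02  ]
18.925 [ 0.63300727 -0.33688354  0.00098623] 65.67840608945552 [-0.33272897 -0.04677576 -0.97799009] 0.08530887397149142
```

Emit:
send_rows(motion=[{"dp": [0.006, -0.0015, -0.005], "rot": [0, 0, 0], "grip": 0.0854}, {"dp": [0, 0, 0], "rot": [0, 0, 0], "grip": 0.05}, {"dp": [0, 0, 0], "rot": [0, 0, 0], "grip": 0.0}, {"dp": [0, 0, 0], "rot": [0, 0, 0], "grip": 0.0}, {"dp": [0, 0, 0], "rot": [0, 0, 0], "grip": 0.0}, {"dp": [0, 0, 0], "rot": [0, 0, 0], "grip": 0.0}, {"dp": [0, 0, 0], "rot": [0, 0, 0], "grip": 0.0}], grip_force=100)

```text
clock: 19.8
tcp_pos: [0.6399, -0.3385, -0.0031]
orientation: [2.632, 1.7, 0.014]
contact_force: [-0.5, 0.6, 0.5]
grip_width: 0.0346
```

```bash
python3 wb.py; python3 -c "from bench import get_obs;print(get_obs()['joints'])"
```

```text
[253.3 242.7] [ 219  206   70   73 3919] [ 0.6382 -0.3373  0.02  ]
[245.7  12.6] [ 192    0  110   32 2769] [ 0.536  -0.2947  0.02  ]
19.85 [ 0.63987019 -0.33850817 -0.0031246 ] 65.7206695806582 [ 0.6095638  -0.3220827  -0.47914911] 0.03451150887303597
[ 0.16640183  0.80596729  0.3630247   1.58807084 -0.36842985  0.80402587
  1.82926885]
```

Emit:
send_rows(motion=[{"dp": [-0.0005, 0.0, 0.013], "rot": [-0.036, -0.0795, 0], "grip": 0.0}, {"dp": [-0.0015, 0.0007, 0.013], "rot": [-0.036, -0.0795, 0], "grip": 0.0}, {"dp": [-0.0025, 0.0012, 0.0128], "rot": [-0.036, -0.0795, 0], "grip": 0.0}, {"dp": [-0.0036, 0.0016, 0.0125], "rot": [-0.036, -0.0795, 0], "grip": 0.0}, {"dp": [-0.0046, 0.0021, 0.012], "rot": [-0.036, -0.0795, 0], "grip": 0.0}, {"dp": [-0.0055, 0.0025, 0.0116], "rot": [-0.036, -0.0795, 0], "grip": 0.0}, {"dp": [0, 0, 0], "rot": [0, 0, 0], "grip": 0.0}])

```text
clock: 20.72
tcp_pos: [0.6253, -0.3307, 0.0646]
orientation: [2.282, 1.479, 0.37]
contact_force: [0.1, -0.9, 0.0]
grip_width: 0.0349
```

```bash
cat > st.py <<'E'
from h import *
from scipy.spatial.transform import Rotation as R
f=grab('wrist');o=get_obs();M=R.from_rotvec(o['orientation']).as_matrix()
h=cv2.cvtColor(f['img'],cv2.COLOR_RGB2HSV)
for lo,hi in (((3,170,60),(14,255,255)),((15,120,60),(28,255,255))):
    n,l,s,c=cv2.connectedComponentsWithStats(cv2.inRange(h,lo,hi))
    if n>1: i=1+s[1:,4].argmax();print(c[i].round(1),s[i])
g=o['tcp_pos']-M[:,2]*.021
print('grasp px',proj(f,g),'clock',o['clock'],'tcp',o['tcp_pos'],'ballest',g,'\nF',o['contact_force'],'w',o['grip_width'],'tilt',np.degrees(np.arccos(-M[2,2])),'toolz',M[:,2],'q',o['joints'].round(2))
E
python3 st.py
```

```text
[253.7 242.5] [ 219  206   70   73 3995]
[245.5  12.1] [ 191    0  111   30 2685]
grasp px [252.60431172 242.45070878] clock 20.775 tcp [ 0.62546373 -0.33063104  0.06439213] ballest [ 0.61656854 -0.32681808  0.0830291 ] 
F [-0.43378923 -0.90418773 -1.20566039] w 0.03441287708704264 tilt 27.44233778186164 toolz [ 0.42358056 -0.1815695  -0.88747509] q [ 0.19  0.53  0.26  2.02 -0.78  0.18  2.27]
```

The post is held rigidly at 27° with the ball centred. The wrist (joint 6) is near its limit, so no more tilt. I lift clear at 100 N and then ease the grip in small steps.

Emit:
send_rows(motion=[{"dp": [-0.004, 0.002, 0.01], "rot": [0.012, 0.028, 0], "grip": 0.0}, {"dp": [-0.006, 0.003, 0.02], "rot": [0, 0, 0], "grip": 0.0}, {"dp": [-0.006, 0.003, 0.024], "rot": [0, 0, 0], "grip": 0.0}, {"dp": [-0.006, 0.003, 0.024], "rot": [0, 0, 0], "grip": 0.0}, {"dp": [-0.006, 0.003, 0.024], "rot": [0, 0, 0], "grip": 0.0}, {"dp": [-0.004, 0.002, 0.018], "rot": [0, 0, 0], "grip": 0.0}, {"dp": [0, 0, 0.005], "rot": [0, 0, 0], "grip": 0.0}, {"dp": [0, 0, 0], "rot": [0, 0, 0], "grip": 0.0}])

```text
clock: 21.78
tcp_pos: [0.5843, -0.3082, 0.1791]
orientation: [2.328, 1.513, 0.315]
contact_force: [-0.7, 1.1, -6.1]
grip_width: 0.0346
```

```bash
cat >> st.py <<'E'
s=grab('scene')
h=cv2.cvtColor(s['img'],cv2.COLOR_RGB2HSV);n,l,a,c=cv2.connectedComponentsWithStats(cv2.inRange(h,(15,120,30),(28,255,255)))
from scipy.optimize import minimize_scalar
d=np.array([.911,-.413,0]);d[:2]=-M[0,1] and np.array([M[1,0],-M[0,0]])/np.hypot(M[1,0],M[0,0])
if d[0]<0:d=-d
for i in range(1,n):
    if a[i,4]>60 and c[i][0]<240 or a[i,4]>1 and 0:
        q=lambda t: g-.1275*(np.cos(t)*d+np.sin(t)*np.array([0,0,1]))
        r=minimize_scalar(lambda t:np.sum((proj(s,q(t))-c[i])**2),bounds=(-.5,2.5),method='bounded')
        print('scene foot',c[i].round(1),a[i],'elev deg',np.degrees(r.x),'err px',r.fun**.5)
save(s,'s.pkl')
E
python3 st.py
```

```text
[253.7 242.6] [ 220  207   69   73 4070]
[247.8  19.8] [ 201    0   95   48 3746]
grasp px [252.41521087 242.01132316] clock 21.825 tcp [ 0.58414401 -0.30809289  0.17873525] ballest [ 0.57645775 -0.30463627  0.19796994] 
F [ 0.62158976  0.48024806 -7.00058487] w 0.034022536763856095 tilt 23.660783300680766 toolz [ 0.36601237 -0.16460088 -0.9159375 ] q [-0.17  0.35  0.69  2.02 -0.51  0.48  2.  ]
scene foot [132.4 174.9] [117 164  29  24 396] elev deg 30.51413228522289 err px 0.8845307350811251
```

Emit:
send_rows(motion=[{"dp": [0, 0, 0.002], "rot": [0, 0, 0], "grip": 0.0}, {"dp": [0, 0, 0.002], "rot": [0, 0, 0], "grip": 0.0}, {"dp": [0, 0, 0.002], "rot": [0, 0, 0], "grip": 0.0}], grip_force=70)

```text
clock: 22.25
tcp_pos: [0.5831, -0.3084, 0.1831]
orientation: [2.332, 1.513, 0.311]
contact_force: [-0.1, -0.5, -5.6]
grip_width: 0.0348
```

```bash
python3 st.py
```

```text
[253.6 242.5] [ 220  207   69   73 4048]
[247.8  19.7] [ 200    0   96   48 3734]
grasp px [252.2725821 243.4446763] clock 22.3 tcp [ 0.5832524  -0.30846533  0.18344489] ballest [ 0.57562212 -0.30500554  0.20270128] 
F [ 0.43327899  0.0658725  -5.7311703 ] w 0.03447840404141591 tilt 23.512794141114213 toolz [ 0.3633469  -0.16475191 -0.91697101] q [-0.19  0.35  0.7   2.01 -0.5   0.49  1.99]
scene foot [132.  172.6] [117 161  28  25 402] elev deg 29.968746689473623 err px 0.9164785685920815
```

Emit:
send_rows(motion=[{"dp": [0, 0, 0.002], "rot": [0, 0, 0], "grip": 0.0}, {"dp": [0, 0, 0.002], "rot": [0, 0, 0], "grip": 0.0}, {"dp": [0, 0, 0.002], "rot": [0, 0, 0], "grip": 0.0}], grip_force=55)

```text
clock: 22.72
tcp_pos: [0.5832, -0.3084, 0.1898]
orientation: [2.331, 1.513, 0.312]
contact_force: [-0.6, -0.5, -6.3]
grip_width: 0.0347
```

```bash
python3 st.py
```

```text
[253.6 242.5] [ 220  207   69   73 4047]
[247.7  19.7] [ 200    0   96   48 3731]
grasp px [252.22953091 243.47644753] clock 22.775 tcp [ 0.58345536 -0.30854909  0.19014903] ballest [ 0.57581128 -0.30508671  0.20939949] 
F [ 0.37607148 -0.64703609 -5.339478  ] w 0.03436072614660012 tilt 23.55336617263591 toolz [ 0.3640037  -0.16487545 -0.91668828] q [-0.2   0.34  0.72  2.01 -0.48  0.5   1.98]
scene foot [131.3 170.4] [116 159  29  25 409] elev deg 29.97992939687257 err px 0.8195079450799179
```

Emit:
send_rows(motion=[{"dp": [0, 0, 0.001], "rot": [0, 0, 0], "grip": 0.0}, {"dp": [0, 0, 0.001], "rot": [0, 0, 0], "grip": 0.0}, {"dp": [0, 0, 0.001], "rot": [0, 0, 0], "grip": 0.0}], grip_force=40)

```text
clock: 23.2
tcp_pos: [0.5833, -0.3084, 0.1931]
orientation: [2.331, 1.513, 0.312]
contact_force: [0.6, -0.3, -6.3]
grip_width: 0.0347
```

```bash
python3 st.py
```

```text
[253.6 242.6] [ 220  207   69   73 4059]
[247.8  19.7] [ 200    0   96   48 3734]
grasp px [252.32087288 243.06417279] clock 23.25 tcp [ 0.58341043 -0.3084317   0.19320733] ballest [ 0.57576683 -0.30497219  0.21245849] 
F [-0.03410803  0.6394845  -6.12569939] w 0.034427847507273394 tilt 23.548550320083258 toolz [ 0.36398094 -0.1647389  -0.91672186] q [-0.2   0.33  0.72  2.   -0.48  0.51  1.97]
scene foot [130.8 169.5] [115 158  29  25 419] elev deg 30.091359821729416 err px 0.6279701950672643
```

Emit:
send_rows(motion=[{"dp": [0, 0, 0.001], "rot": [0, 0, 0], "grip": 0.0}, {"dp": [0, 0, 0.001], "rot": [0, 0, 0], "grip": 0.0}], grip_force=30)

```text
clock: 23.55
tcp_pos: [0.5834, -0.3084, 0.1952]
orientation: [2.331, 1.513, 0.312]
contact_force: [-0.3, -0.4, -6.5]
grip_width: 0.0347
```

```bash
python3 st.py
```

```text
[253.6 242.4] [ 220  207   69   73 4032]
[247.7  19.6] [ 200    0   96   48 3728]
grasp px [252.35550824 243.04181341] clock 23.6 tcp [ 0.58342008 -0.30843872  0.19529176] ballest [ 0.57577646 -0.30497922  0.21454292] 
F [ 1.03066039 -0.3675682  -5.97168034] w 0.034574808958110624 tilt 23.54857580933165 toolz [ 0.3639817  -0.16473822 -0.91672168] q [-0.21  0.33  0.73  2.   -0.47  0.52  1.97]
scene foot [130.7 168.8] [115 158  29  24 418] elev deg 30.09088660305873 err px 0.6359996634898023
```

Lowering the force alone does not back-drive the fingers: the opening stays at 34.6 mm and there is no sag. I ease by opening in small steps instead.

Emit:
send_rows(motion=[{"dp": [0, 0, 0], "rot": [0, 0, 0], "grip": 0.036}, {"dp": [0, 0, 0], "rot": [0, 0, 0], "grip": 0.036}], grip_force=30)

```text
clock: 23.9
tcp_pos: [0.5827, -0.308, 0.1948]
orientation: [2.332, 1.514, 0.312]
contact_force: [-1.1, 0.5, -2.3]
grip_width: 0.0358
```

```bash
python3 st.py
```

```text
[253.5 237.8] [ 220  204   68   71 3756]
[241.4  56.7] [ 210   13   67   92 4702]
grasp px [252.23429103 244.18866533] clock 23.95 tcp [ 0.58329027 -0.30830747  0.1953244 ] ballest [ 0.57565062 -0.30485806  0.21457894] 
F [0.09643704 0.7555735  0.63366968] w 0.03585842993847622 tilt 23.525446503451313 toolz [ 0.36379293 -0.16425734 -0.91688289] q [-0.21  0.33  0.73  2.   -0.47  0.52  1.97]
scene foot [117.9 220.6] [105 207  25  26 403] elev deg 80.65952352118866 err px 3.4945295412227337
```

Emit:
send_rows(motion=[{"dp": [0, 0, 0], "rot": [0, 0, 0], "grip": 0.037}, {"dp": [0, 0, 0], "rot": [0, 0, 0], "grip": 0.037}])

```text
clock: 24.25
tcp_pos: [0.5856, -0.3097, 0.1979]
orientation: [2.327, 1.51, 0.317]
contact_force: [-0.5, -0.2, 0.7]
grip_width: 0.0369
```

```bash
python3 st.py
```

```text
[225.  131.9] [ 201  105   60   61 1831]
[239.8  70.2] [ 216   44   47   57 1680]
grasp px [252.34019637 242.75767706] clock 24.3 tcp [ 0.58563484 -0.30974055  0.1979358 ] ballest [ 0.57789255 -0.30623918  0.21713989] 
F [ 0.28507568  0.48712373 -0.304702  ] w 0.036601677217418 tilt 23.86791073678087 toolz [ 0.36868071 -0.16673197 -0.91448072] q [-0.21  0.33  0.73  2.   -0.47  0.51  1.97]
scene foot [115.7 236.8] [104 223  24  27 401] elev deg 93.87663944027248 err px 11.120235382494947
```

It swung to plumb at the 36 mm step but slid out. I should have looked before the second step. Let it settle, then locate it.

Emit:
send_rows(motion=[{"dp": [0, 0, 0.01], "rot": [0.06, 0.134, 0], "grip": 0.0854}, {"dp": [0, 0, 0.01], "rot": [0.06, 0.134, 0], "grip": 0.0854}, {"dp": [0, 0, 0.01], "rot": [0.05, 0.11, 0], "grip": 0.0854}, {"dp": [0, 0, 0], "rot": [0, 0, 0], "grip": 0.0854}], grip_force=50)

```text
clock: 24.85
tcp_pos: [0.5834, -0.3085, 0.2273]
orientation: [-2.627, -1.704, 0.013]
contact_force: [0.3, -0.5, -0.6]
grip_width: 0.0851
```

```bash
python3 tilt.py;python3 wb.py
python3 - <<'E'
from h import *
F=load('F.pkl')
cv2.imwrite('pics/h3.png',np.hstack([cv2.resize(F['wrist']['img'],(400,300)),cv2.resize(F['scene']['img'][90:300,0:280],(400,300))])[:,:,::-1])
E
```

```text
24.85 [ 0.58338149 -0.3084506   0.22733367] [ 0.3191174  -0.4690723  -0.57533074] 0.08508633762640838
wrist b [236.1 158.4] [ 214  136   46   46 1615]
wrist f [244.2 131.3] [226 121  35  26 483]
scene b [101.3 198.7] [ 92 189  20  20 294]
scene b [375.2 324.7] [ 349  271   59   91 1306]
scene f [254.  173.3] [245 162  20  25 344]
scene f [477.9 200.6] [ 446  177   66   60 1606]
scene f [115.8 236.7] [104 223  24  27 403]
top b [179.7  92.9] [149  54  57  71 711]
top b [401.2 166.4] [396 161  13  14 110]
top f [ 45.2 177.5] [  11  145   72   67 3082]
top f [387.9 175.6] [379 166  20  18 211]
top f [260.1 242.8] [251 234  19  19 304]
[236.4 162.2] [ 214  139   47   47 1623] [ 0.5736 -0.3285  0.02  ]
[244.  134.4] [225 123  36  28 521] [ 0.5451 -0.3046  0.02  ]
25.05 [ 0.58013769 -0.30745892  0.22671343] 65.8007531864493 [-0.78245253 -0.0817875  -0.14822036] 0.08542445547272078
```

View pics/h3.png

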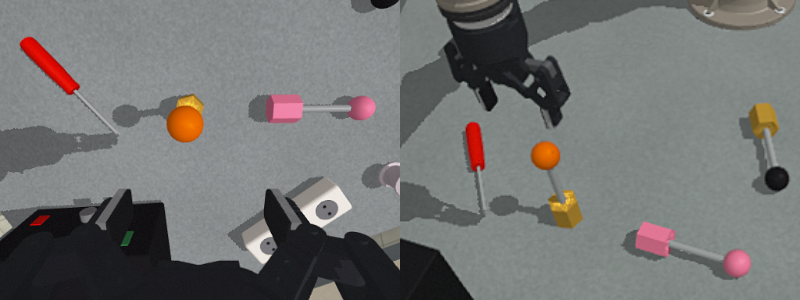

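The post landed standing on its foot on the bench: ball at right panel (545,155), foot below at (566,208). The black post is untouched. Next I triangulate the ball.

Run:
```python
from h import *
from scipy.optimize import least_squares
F=load('F.pkl')
def fit(P): 
    s=least_squares(lambda X:np.r_[tuple(proj(F[n],X)-p for n,p in P.items())],[.55,-.3,.1]);return s.x,s.fun.round(1)
print(fit({'scene':(101.3,198.7),'top':(401.2,166.4)}));print(fit({'scene':(101.3,198.7),'wrist':(236.1,158.4)}))
f=grab('scene');s=ballpx(f);print([c for c in s[3] if c[0]<150])
print([onz(F[n],p,.15) for n,p in(('scene',(101.3,198.7)),('top',(401.2,166.4)),('wrist',(236.1,158.4)))], onz(F['scene'],(115.8,236.7),.0225))
```

```text
(array([ 0.55740091, -0.30572297,  0.1550704 ]), array([ 1.4,  0.1,  1.6, -0.1]))
(array([ 0.55190654, -0.31025588,  0.14944481]), array([ 0.2, -0. , -0.1,  0. ]))
[array([ 53., 179.]), array([ 51., 189.]), array([101.30716724, 198.74744027]), array([ 52., 193.]), array([ 53., 200.]), array([ 54., 202.])]
[array([ 0.55240813, -0.31037367,  0.15      ]), array([ 0.55783984, -0.30368019,  0.15      ]), array([ 0.55180672, -0.31011984,  0.15      ])] [ 0.5541063  -0.30920887  0.0225    ]
```

Emit:
send_rows(motion=[{"dp": [-0.014, -0.001, 0], "rot": [0, 0, 0], "grip": 0.0854}, {"dp": [-0.014, -0.0015, 0], "rot": [0, 0, 0], "grip": 0.0854}, {"dp": [0, 0, 0], "rot": [0, 0, 0], "grip": 0.0854}, {"dp": [0, 0, 0], "rot": [0, 0, 0], "grip": 0.0854}])

```text
clock: 25.6
tcp_pos: [0.5481, -0.3095, 0.2272]
orientation: [-2.628, -1.697, 0.007]
contact_force: [0.6, -0.1, -0.3]
grip_width: 0.0853
```

Run:
```python
from h import *
from scipy.spatial.transform import Rotation as R
f=grab('wrist');n,l,s,c=ballpx(f);i=1+s[1:,4].argmax();print(c[i],s[i],onz(f,c[i],.15));o=get_obs()
print(o['tcp_pos'],R.from_rotvec(o['orientation']).as_matrix()[:,2],o['clock'])
```

```text
[254.06564987 194.48275862] [ 232  173   45   45 1508] [ 0.55214725 -0.30997943  0.15      ]
[ 0.54800673 -0.30961699  0.22715537] [-0.01146532  0.00841341 -0.99989888] 25.65
```

Emit:
send_rows(motion=[{"dp": [0.004, 0, -0.02], "rot": [0, 0, 0], "grip": 0.0854}, {"dp": [0, 0, -0.03], "rot": [0, 0, 0], "grip": 0.0854}, {"dp": [0, 0, -0.02], "rot": [0, 0, 0], "grip": 0.0854}, {"dp": [0, 0, -0.012], "rot": [0, 0, 0], "grip": 0.0854}, {"dp": [0, 0, 0], "rot": [0, 0, 0], "grip": 0.0854}])

```text
clock: 26.28
tcp_pos: [0.5534, -0.3079, 0.1376]
orientation: [-2.624, -1.7, 0.01]
contact_force: [-0.3, 0.2, -0.1]
grip_width: 0.0856
```

Run:
```python
from h import *
f=grab('wrist');n,l,s,c=ballpx(f);i=1+s[1:,4].argmax();print(c[i],s[i],onz(f,c[i],.15));o=get_obs()
print(o['tcp_pos'],o['clock'])
```

```text
[248.64702658 236.62291039] [ 215  202   69   70 3649] [ 0.5527438  -0.31010673  0.15      ]
[ 0.55376571 -0.30816724  0.13822117] 26.325
```

Emit:
send_rows(motion=[{"dp": [-0.001, -0.002, -0.011], "rot": [0, 0, 0], "grip": 0.0854}, {"dp": [0, 0, 0], "rot": [0, 0, 0], "grip": 0.05}, {"dp": [0, 0, 0], "rot": [0, 0, 0], "grip": 0.0}, {"dp": [0, 0, 0], "rot": [0, 0, 0], "grip": 0.0}, {"dp": [0, 0, 0], "rot": [0, 0, 0], "grip": 0.0}, {"dp": [0, 0, 0], "rot": [0, 0, 0], "grip": 0.0}, {"dp": [0, 0, 0], "rot": [0, 0, 0], "grip": 0.0}], grip_force=100)

```text
clock: 27.2
tcp_pos: [0.554, -0.3114, 0.1293]
orientation: [-2.628, -1.702, 0.006]
contact_force: [-0.8, 0.4, -0.3]
grip_width: 0.0336
```

```bash
python3 st.py
```

```text
[253.6 240.9] [ 220  205   68   73 3985]
[253.8 177.4] [ 229  153   50   53 1617]
grasp px [252.42258928 243.69060541] clock 27.25 tcp [ 0.55399452 -0.31141619  0.12937323] ballest [ 0.55417902 -0.31156652  0.15037188] 
F [-0.58012593  0.52092997 -0.28568817] w 0.03338041367348234 tilt 0.6493448127127633 toolz [-0.00878568  0.00715876 -0.99993578] q [-0.08  0.6   0.71  1.75 -0.46  0.98  1.96]
scene foot [115.8 236.8] [104 223  24  27 399] elev deg 89.44795953426143 err px 0.9885122634860182
```

Firmly held and plumb (89°), centred in the pads. Lift to about 6 cm foot clearance and check.

Emit:
send_rows(motion=[{"dp": [0, 0, 0.006], "rot": [0, 0, 0], "grip": 0.0}, {"dp": [0, 0, 0.012], "rot": [0, 0, 0], "grip": 0.0}, {"dp": [0, 0, 0.016], "rot": [0, 0, 0], "grip": 0.0}, {"dp": [0, 0, 0.016], "rot": [0, 0, 0], "grip": 0.0}, {"dp": [0, 0, 0.01], "rot": [0, 0, 0], "grip": 0.0}, {"dp": [0, 0, 0], "rot": [0, 0, 0], "grip": 0.0}, {"dp": [0, 0, 0], "rot": [0, 0, 0], "grip": 0.0}, {"dp": [0, 0, 0], "rot": [0, 0, 0], "grip": 0.0}])

```text
clock: 28.3
tcp_pos: [0.5528, -0.3101, 0.192]
orientation: [-2.625, -1.701, 0.007]
contact_force: [0.1, 0.6, -7.6]
grip_width: 0.0333
```

```bash
python3 st.py
```

```text
[253.6 241. ] [ 220  205   68   73 3967]
[254.  178.2] [ 230  154   49   53 1579]
grasp px [252.47542501 243.48249001] clock 28.35 tcp [ 0.5527304  -0.31005223  0.19194786] ballest [ 0.55296981 -0.31023952  0.21294566] 
F [-0.09352371  0.92152575 -5.90514375] w 0.03325873197760825 tilt 0.8293498895379077 toolz [-0.01140022  0.00891867 -0.99989524] q [-0.12  0.53  0.76  1.7  -0.4   1.09  1.92]
scene foot [110.  219.2] [ 97 204  26  29 455] elev deg 89.60777688091181 err px 1.1645789252701957
```

Hanging plumb, with the weight carried. Now to the seat, raised to clear the black post.

Emit:
send_rows(motion=[{"dp": [0, 0.008, 0.02], "rot": [0, 0, 0], "grip": 0}, {"dp": [-0.003, 0.02, 0.02], "rot": [0, 0, 0], "grip": 0}, {"dp": [-0.003, 0.03, 0.01], "rot": [0, 0, 0], "grip": 0}, {"dp": [-0.003, 0.035, 0], "rot": [0, 0, 0], "grip": 0}, {"dp": [-0.003, 0.035, 0], "rot": [0, 0, 0], "grip": 0}, {"dp": [-0.003, 0.035, 0], "rot": [0, 0, 0], "grip": 0}, {"dp": [-0.003, 0.035, 0], "rot": [0, 0, 0], "grip": 0}, {"dp": [-0.003, 0.035, 0], "rot": [0, 0, 0], "grip": 0}, {"dp": [-0.003, 0.035, 0], "rot": [0, 0, 0], "grip": 0}, {"dp": [-0.003, 0.035, 0], "rot": [0, 0, 0], "grip": 0}, {"dp": [-0.003, 0.035, 0], "rot": [0, 0, 0], "grip": 0}, {"dp": [-0.003, 0.035, 0], "rot": [0, 0, 0], "grip": 0}, {"dp": [-0.003, 0.035, 0], "rot": [0, 0, 0], "grip": 0}, {"dp": [-0.003, 0.035, 0], "rot": [0, 0, 0], "grip": 0}, {"dp": [-0.003, 0.03, 0], "rot": [0, 0, 0], "grip": 0}, {"dp": [-0.003, 0.02, 0], "rot": [0, 0, 0], "grip": 0}, {"dp": [-0.003, 0.01, 0], "rot": [0, 0, 0], "grip": 0}, {"dp": [0, 0, 0], "rot": [0, 0, 0], "grip": 0}])

```text
clock: 30.65
tcp_pos: [0.5023, 0.2099, 0.2657]
orientation: [-2.631, -1.693, -0.025]
contact_force: [-1.0, 0.0, -6.3]
grip_width: 0.0334
```

```bash
python3 st.py; python3 tilt.py | grep -v wrist
```

```text
[253.2 241.1] [ 220  205   68   73 3839]
[479.5  89.8] [ 428   17   84  145 6444]
grasp px [251.27287974 244.65460008] clock 30.7 tcp [0.50261425 0.20911502 0.26566997] ballest [0.50248289 0.20870666 0.28666559] 
F [ 0.07146076  0.54393757 -6.23566974] w 0.03345486009483009 tilt 1.1704723470092235 toolz [ 0.00625499  0.01944594 -0.99979134] q [-1.08  0.23  0.7   1.85 -0.18  1.11  0.82]
30.75 [0.50285427 0.20844602 0.26555455] [-0.10915364  0.16914541 -6.82438024] 0.03341446879714774
scene b [366.6 115.6] [357 106  20  20 316]
scene b [375.2 324.7] [ 349  271   59   91 1301]
scene f [354.9 164.4] [343 150  25  28 483]
scene f [254.  173.3] [245 162  20  25 344]
scene f [477.9 200.6] [ 446  177   66   59 1606]
top b [179.5  93.1] [149  54  56  71 709]
top f [ 33.2 178.8] [  11  150   43   62 1849]
top f [260.1 242.9] [251 234  19  19 303]
```

Emit:
send_rows(motion=[{"dp": [-0.003, 0.017, 0], "rot": [0, 0, 0], "grip": 0}, {"dp": [-0.0025, 0.016, -0.015], "rot": [0, 0, 0], "grip": 0}, {"dp": [0, 0, -0.03], "rot": [0, 0, 0], "grip": 0}, {"dp": [0, 0, -0.03], "rot": [0, 0, 0], "grip": 0}, {"dp": [0, 0, -0.018], "rot": [0, 0, 0], "grip": 0}, {"dp": [0, 0, 0], "rot": [0, 0, 0], "grip": 0}, {"dp": [0, 0, 0], "rot": [0, 0, 0], "grip": 0}])

```text
clock: 31.78
tcp_pos: [0.4943, 0.2493, 0.1651]
orientation: [-2.628, -1.695, -0.02]
contact_force: [0.4, -0.2, -5.6]
grip_width: 0.0333
```

Run:
```python
from h import *
from scipy.spatial.transform import Rotation as R
s=grab('scene');w=grab('wrist');o=get_obs();M=R.from_rotvec(o['orientation']).as_matrix();g=o['tcp_pos']-M[:,2]*.021
print(o['clock'],o['tcp_pos'],g,o['contact_force'])
h=cv2.cvtColor(s['img'],cv2.COLOR_RGB2HSV)
for lo,hi,z in(((3,170,60),(14,255,255),g[2]),((15,120,30),(28,255,255),g[2]-.1275)):
    n,l,a,c=cv2.connectedComponentsWithStats(cv2.inRange(h,lo,hi))
    for i in range(1,n):
        if a[i,4]>150 and 300<c[i][0]<420 and c[i][1]<230: print(c[i],a[i],onz(s,c[i],z))
cv2.imwrite('pics/p.png',np.hstack([cv2.resize(w['img'],(400,300)),cv2.resize(s['img'][90:240,260:460],(400,300))])[:,:,::-1])
```

```text
31.875 [0.49441983 0.24916726 0.165444  ] [0.49434691 0.24876252 0.18643997] [ 0.16216855  0.20019927 -6.4713379 ]
[374.66415094 149.79245283] [366 141  18  19 265] [0.49304916 0.24978015 0.18643997]
[362.83084577 191.46268657] [352 178  23  26 402] [0.49738048 0.24974066 0.05893997]
```

View pics/p.png

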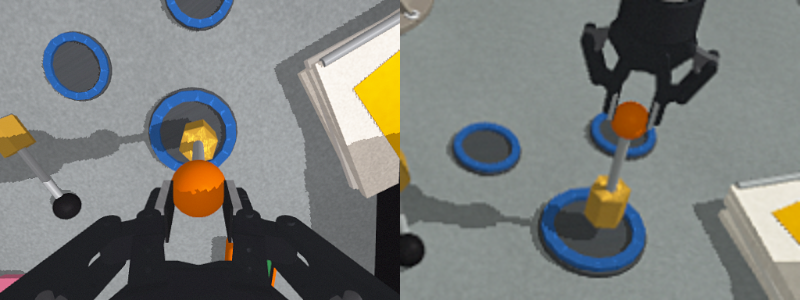

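The post hangs upright over the largest plate: foot at right panel (606,203), inside the rim centred at about (592,230). It is about 7 mm too far in y. I correct that and lower.

Emit:
send_rows(motion=[{"dp": [0.001, -0.006, 0], "rot": [0, 0, 0], "grip": 0}, {"dp": [0, 0, -0.01], "rot": [0, 0, 0], "grip": 0}, {"dp": [0, 0, -0.008], "rot": [0, 0, 0], "grip": 0}, {"dp": [0, 0, -0.003], "rot": [0, 0, 0], "grip": 0}, {"dp": [0, 0, 0], "rot": [0, 0, 0], "grip": 0}])

```text
clock: 32.5
tcp_pos: [0.4963, 0.243, 0.1442]
orientation: [-2.628, -1.694, -0.025]
contact_force: [-0.1, 0.2, -5.5]
grip_width: 0.0336
```

Emit:
send_rows(motion=[{"dp": [0, 0, -0.004], "rot": [0, 0, 0], "grip": 0}, {"dp": [0, 0, -0.002], "rot": [0, 0, 0], "grip": 0}, {"dp": [0, 0, -0.001], "rot": [0, 0, 0], "grip": 0}, {"dp": [0, 0, 0], "rot": [0, 0, 0], "grip": 0}])

```text
clock: 33.0
tcp_pos: [0.4972, 0.2433, 0.1377]
orientation: [-2.628, -1.694, -0.028]
contact_force: [-0.1, -0.6, -5.2]
grip_width: 0.0333
```

Emit:
send_rows(motion=[{"dp": [0, 0, -0.0015], "rot": [0, 0, 0], "grip": 0}, {"dp": [0, 0, -0.001], "rot": [0, 0, 0], "grip": 0}, {"dp": [0, 0, 0], "rot": [0, 0, 0], "grip": 0}])

```text
clock: 33.38
tcp_pos: [0.4989, 0.2429, 0.1376]
orientation: [-2.628, -1.694, -0.032]
contact_force: [-0.7, -0.4, -3.8]
grip_width: 0.0336
```

The foot is on the seat: the load is dropping and z has stopped falling. Release symmetrically, then back off upward.

Emit:
send_rows(motion=[{"dp": [-0.001, 0, -0.001], "rot": [0, 0, 0], "grip": 0.0345}, {"dp": [0, 0, 0], "rot": [0, 0, 0], "grip": 0.036}, {"dp": [0, 0, 0], "rot": [0, 0, 0], "grip": 0.04}, {"dp": [0, 0, 0], "rot": [0, 0, 0], "grip": 0.06}, {"dp": [0, 0, 0], "rot": [0, 0, 0], "grip": 0.0854}, {"dp": [0, 0, 0], "rot": [0, 0, 0], "grip": 0.0854}, {"dp": [0, 0, 0], "rot": [0, 0, 0], "grip": 0.0854}, {"dp": [0, 0, 0], "rot": [0, 0, 0], "grip": 0.0854}])

```text
clock: 34.38
tcp_pos: [0.4997, 0.2446, 0.1378]
orientation: [-2.628, -1.694, -0.04]
contact_force: [-0.3, -1.4, 0.7]
grip_width: 0.0855
```

```bash
cat > chk.py <<'E'
from h import *
o=get_obs();print(o['clock'],o['tcp_pos'],o['contact_force'],o['grip_width'])
for nm in('scene','wrist'):
    s=grab(nm);save(s,nm+'_c.pkl')
    h=cv2.cvtColor(s['img'],cv2.COLOR_RGB2HSV)
    for lo,hi,z in(((3,170,60),(14,255,255),.158),((15,120,30),(28,255,255),.0305)):
        n,l,a,c=cv2.connectedComponentsWithStats(cv2.inRange(h,lo,hi))
        for i in range(1,n):
            if a[i,4]>150 and (nm=='wrist' or 300<c[i][0]<420 and c[i][1]<230): print(nm,c[i],a[i],onz(s,c[i],z))
E
python3 chk.py
```

```text
34.375 [0.49968848 0.24455426 0.13780299] [-0.30686069 -1.39067128  0.70068511] 0.08547541604332788
scene [371.15648855 160.79770992] [362 152  19  18 262] [0.49691198 0.2474229  0.158     ]
scene [358.81151832 200.38743455] [348 187  23  26 382] [0.49995117 0.24536534 0.0305    ]
wrist [255.94179758 239.3129024 ] [ 221  203   72   73 3883] [0.49820188 0.24677749 0.158     ]
wrist [321.4760929  323.04713115] [ 292  311   63   27 1464] [0.56883604 0.25978774 0.158     ]
wrist [498.88856813 115.30080831] [ 474   75   38   90 1732] [0.54134842 0.4846667  0.0305    ]
wrist [  8.85911179 175.4517611 ] [  0 149  27  46 653] [0.39866364 0.03633996 0.0305    ]
wrist [251.64195298 175.32067511] [ 228  150   49   56 1659] [0.49673904 0.2478582  0.0305    ]
wrist [266.67256637 241.97787611] [256 235  25  16 226] [0.56899213 0.23215019 0.0305    ]
```

Standing about 3–5 mm from the seat's centre. Retreat upward, then check.

Emit:
send_rows(motion=[{"dp": [-0.002, 0.001, 0.01], "rot": [0, 0, 0], "grip": 0.0854}, {"dp": [0, 0, 0.02], "rot": [0, 0, 0], "grip": 0.0854}, {"dp": [0, 0, 0.03], "rot": [0, 0, 0], "grip": 0.0854}, {"dp": [0, 0, 0.04], "rot": [0, 0, 0], "grip": 0.0854}, {"dp": [0, 0, 0.03], "rot": [0, 0, 0], "grip": 0.0854}, {"dp": [0, 0, 0], "rot": [0, 0, 0], "grip": 0.0854}, {"dp": [0, 0, 0], "rot": [0, 0, 0], "grip": 0.0854}])

```text
clock: 35.35
tcp_pos: [0.4965, 0.2451, 0.2744]
orientation: [-2.628, -1.693, -0.04]
contact_force: [0.6, 0.4, -0.1]
grip_width: 0.0856
```

```bash
python3 chk.py; python3 -c "
from h import *
s=load('scene_c.pkl');cv2.imwrite('pics/end.png',cv2.resize(s['img'][90:270,220:460,::-1],(720,540),interpolation=2))"
```

```text
35.35 [0.49647292 0.24510617 0.27438946] [ 0.61562918  0.40239277 -0.13403488] 0.0856367916030364
scene [371.0503876  160.91860465] [362 152  19  18 258] [0.49725218 0.24709366 0.158     ]
scene [358.86233766 200.34805195] [348 187  23  26 385] [0.49984302 0.24551567 0.0305    ]
wrist [251.62907489 176.68370044] [ 233  158   39   39 1135] [0.49736113 0.24691645 0.158     ]
wrist [302.63584547 283.97656745] [ 277  257   58   90 1579] [0.63767684 0.2468713  0.158     ]
wrist [466.19882389  95.09368346] [ 398   14  114  159 9863] [0.54932443 0.55230457 0.0305    ]
wrist [ 66.84936479 150.7323049 ] [  44  131   47   42 1102] [0.38734403 0.0155785  0.0305    ]
wrist [249.42611684 148.50515464] [234 135  33  29 582] [0.49213668 0.24900794 0.0305    ]
```

View pics/end.png

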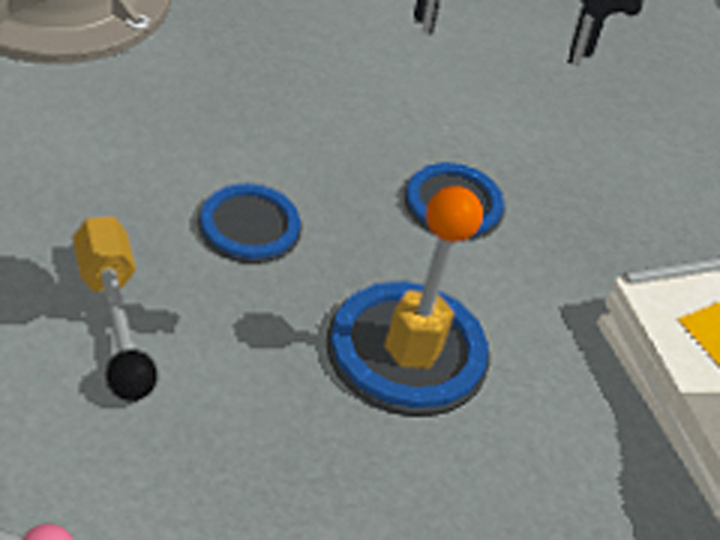

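The picture shows the orange post standing on the seat inside the largest rim, foot at (420,330). The gripper is clear above and the black post is where it was.

```bash
python3 -c "
from bench import hand_in
print(hand_in())"
```

```text
the job is handed in; nothing more can be done
None
```

The orange post stands upright on its foot inside the largest blue rim, released, and I handed the job in at about 35.4 s. It did not go cleanly: the post slipped out of the fingers three times before I could lift it plumb.

**What went wrong:** two lifts at a light grip lost the ball. Lowering the force setting also did not ease the grip, because the fingers do not back-drive. When I opened them slightly instead, the foot swung down to near plumb, but the post then slid out from about 6 cm up. By luck it landed standing on the bench.

**How it was completed:** I took the ball again from above at 100 N and lifted it clear. It hung plumb at about 89.5° elevation, with the foot about 6 cm up, for over 0.2 s. So the plumb hang came from a regrasp of the standing post, not from the easing in one go as the task describes.

**Last checks:**
- **Position:** the foot is about 3–8 mm from the seat's centre. The scene and wrist cameras differ by about 8 mm there (x 0.500 against 0.492).
- **Upright:** the ball is within about 6 mm horizontally of the foot, so the post is upright to about 3°.
- **Rest:** positions agreed between the last two looks to under 1 mm in the scene camera, and the gripper was about 10 cm clear.
- **Black post:** its foot stayed at the same pixel (254.0, 173.3) until I moved to the seat, and the last picture shows nothing disturbed.
- **Grip force:** I did not measure the pad force; it rests on the 100 N setting.

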